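# Press the wide acrylic pot's lid home on the turntable

### The job

Of the two lidded acrylic pots on the turntable, the wide, low one has its lid standing a little proud: press that lid fully home with a gentle push of the fingertips from above, then withdraw. Do not pick up or shift the pot or turn the turntable, and leave the other things untouched; the narrow tall jar's lid is to stay ajar.

Things in the scene. Friction and masses are not known exactly. Their poses are not given: they have to be found in the camera images.
- pot: the wide low pot on the turntable: clear acrylic, 68 mm across, body 50 mm tall, flat aluminium lid 70 mm across. Loose, about 250 g with its lid. Origin at the centre of its underside, z up
- pot_top (a point): centre of the flat top of the wide pot's lid (moves with the lid). It is 60 mm above the pot's underside when the lid is home, and 68 to 72 mm at the start
- pot_lid (a joint): how far the wide pot's lid has been pressed down, m: 0 is 12 mm proud, 0.012 is fully home (rim on the pot's silicone gasket, a springy stop that gives 1 mm per 5 N, up to 5 mm, and recovers); starts at 0 to 0.004. It slides straight down against about 2.5 N of friction plus a little damping (20 N s/m), does not spring back, and stays where it is left
- jar: the narrow tall jar on the turntable, same acrylic and aluminium: 42 mm across, body 75 mm tall, lid 44 mm across, up to 97 mm overall with its lid standing proud. Loose. Origin at the centre of its underside. To be left as it is, lid ajar
- jar_top (a point): centre of the flat top of the narrow jar's lid, which slides like the other and must stay ajar
- turntable (a joint): angle of the free-turning turntable about its vertical axis, rad, 0 at the start; turns with about 0.04 N m of friction
- turntable_mid (a point): centre of the turntable's top face, 22 mm above the shelf. Disc of dark wood 300 mm across; the pot, jar, brush and dish stand on it, each centred about 90 mm from the middle, a quarter turn apart, in any order
- brush: orange silicone scalp brush on the turntable, 72 mm across, 60 mm tall. Loose. Origin at the centre of its underside
- dish: small porcelain dish on the turntable, 76 mm across, 22 mm tall. Loose. Origin at the centre of its underside
- perfume: perfume bottle, 50 x 34 mm, 111 mm tall, standing loose on the shelf to the robot's right. Origin at the centre of its underside
- spray: aluminium can, 50 mm across, 150 mm tall, standing loose on the shelf to the left. Origin at the centre of its underside
- watchbox: dark wooden watch box, 100 x 100 x 60 mm, loose on the shelf to the left. Origin at the centre of its underside
- comb: steel comb, 190 mm long, hanging free from the hook rail on the right (bar 270 mm above the shelf, lying roughly along x). Origin on the bar, the comb hangs below
- rake: grooming rake with a rubber handle and an 85 mm steel head, 173 mm long, hanging free from the same rail. Origin on the bar, the rake hangs below

How it is judged:
By the outcome, as a careful person would: the job done as asked, in the order asked, and still so for the second after the job is handed in, with the robot touching nothing.
It also fails if it takes over 32 s, if anything falls off the work surface, if the arm or the gripper's body presses on something with over 40 N, if the wrist force passes 120 N, or if a joint passes its speed limit or range.

### The arm

A 7-joint arm with a two-finger parallel gripper is mounted at the origin on the work surface. World frame = base frame: x ahead of the robot, y to its left, z up, the work surface at z = 0. Lengths are in m, angles in rad, forces in N, time in s.
With the tool pointing down it reaches from about 0.35 to 0.9 m from the base axis. Payload 8.1 kg.
Tool frame: the origin (TCP) lies midway between the tips of the shut fingers; the grasp point (between the pads) lies 19 mm behind it; z points along the fingers, y is the line along which they close (so a half turn about z gives the same grasp; the last joint's range is limited). The gripper opens to 92 mm and grips with 3 to 60 N. Pads are 19 mm wide; open, the fingers measure 130 mm over their backs; the gripper's body (75 mm by 190 mm) begins 47 mm behind the grasp point.
Start: joints at [1.072, 0.434, 0.025, 1.573, -0.012, 1.134, -0.075], TCP at [0.241, -0.577, 0.199] pointing down, gripper open.
Joint ranges: [-2.62, 2.62], [-0.44, 2.09], [-1.27, 1.32], [0.08, 2.57], [-1.32, 4.46], [0.12, 2], [-2.74, 2.74]. Speed limits (rad/s): [2.22, 2.22, 3.01, 3.01, 3.14, 3.14, 3.14].

### API

Orientations are given as a rotation vector (axis times angle).
In Python, from cell import observe, cams, job gives the robot as it stands. The module is installed in compiled form; this text tells all that it offers.
- The arm moves only by the tool step_arm, never from a script. Its argument "steps" is a list of rows, each a list of 6 numbers: the shift along the world's x, y, z in mm, then the turn, a rotation vector about the world's x, y, z in rad. In form: [[dx, dy, dz, rx, ry, rz], ...]. A call has 1 to 20 rows; each row shifts and turns the commanded pose from where the row before left it; what a row does not reach is not made up. A row lasts 1/12 s, in which the tool goes at most 41.7 mm and 7.16 degrees, less where a joint would pass 70% of its speed; a pose out of reach is approached as far as the arm can. A call with a gripper value outside its range is refused whole. "gripper" is the opening, from 0 (shut) to 1 (fully open), set as the call begins (left out, the last holds). The fingers move at their own pace and stop on an object; "force" is the grip in N (left out, the last holds). Time passes only in rows, so rows that do not move let the fingers close. It gives the time, the measured TCP pose, the force, the opening and the grip force at its end, in the units of the state.
- observe(): the state, without advancing time (a new reading comes with each control period).
- cams.get_image(name): name is "side" or "top"; returns the picture (480x640x3 uint8, red, green, blue); there is no depth.
- cams.get_calibration(name): a dict with "fov_y" (degrees; the focal length in pixels is half the picture's height over the tangent of half this angle, whatever the lens; pixels are square), "cx", "cy" (the principal point, pixels), "dist_coeffs" ([k1, k2, p1, p2, k3] as OpenCV has them; the pictures are not rectified), "world_to_cam" (4x4, takes a point from world to camera coordinates). Camera axes: x right, y up, looking along -z (the intrinsics and any distortion apply to the point x, -y, -z); pixel columns grow to the right and rows downward; lengths in m; the calibration is good to about 2 mm. A picture is of the moment at which its call begins. get_calibration takes no time and is no camera call.
- job.sign_off(): hands the job in; it is judged then, once.
The state is a dict: "clock": time; "joints": joint angles; "dq": joint speeds; "joint_efforts": joint torques, N m; "position": TCP position; "ee_rot": TCP orientation; "force": force on the tool from outside, world axes, zero at the start; "ft_torque": the same for the moment, N m; "width": opening from 0.0 (shut) to 1.0 (fully open); "gripper_force": force on a finger pad.
Only numpy, scipy, OpenCV 4.12 (cv2) and the standard library are available. Lean on these libraries where they do the work, as an engineer would, in place of code of your own. Each camera call takes 0.05 s, during which the arm holds its last target. There are 200 camera calls.

## Working session

There is one attempt and no reset: what is moved stays moved. The work goes in short steps, Python scripts to look and compute and a tool call to move; the robot and the scene stay as the last step left them, time stands still between calls to the robot, and variables do not carry over. Pictures are saved under pics/ and viewed, at most 10 in all, crops included, and the job is handed in when it is done.

Besides the shell and the picture viewer there is one more tool, called after "Call:" by a JSON object that holds its "method" and its "body". step_arm: Moves the arm, as the interface text tells. Its arguments: {"type":"object","properties":{"steps":{"type":"array","items":{"type":"array","items":{"type":"number"}}},"gripper":{"type":"number"},"force":{"type":"number"}},"required":["steps"]}

```bash
mkdir -p pics; cat > h.py <<'E'
import numpy as np, cv2
from cell import observe,cams,job
def K(n):
    c=cams.get_calibration(n); f=240/np.tan(np.radians(c["fov_y"])/2)
    return np.array([[f,0,c["cx"]],[0,f,c["cy"]],[0,0,1.]]),np.array(c["dist_coeffs"],float),np.array(c["world_to_cam"])
F=np.diag([1,-1,-1.])
def proj(n,P):
    k,d,T=K(n); P=np.atleast_2d(P)@T[:3,:3].T+T[:3,3]
    return cv2.projectPoints((P@F).reshape(-1,1,3),np.zeros(3),np.zeros(3),k,d)[0].reshape(-1,2)
def ray(n,uv):
    k,d,T=K(n); p=cv2.undistortPoints(np.array(uv,float).reshape(-1,1,2),k,d).reshape(-1,2)
    v=np.c_[p,np.ones(len(p))]@F@T[:3,:3]; return -T[:3,:3].T@T[:3,3],v
def onz(n,uv,z):
    o,v=ray(n,uv); return o+v*((z-o[2])/v[:,2])[:,None]
def snap(n,f):
    im=cams.get_image(n)[...,::-1].copy(); cv2.imwrite(f"pics/{f}.png",im); return im
E
python3 - <<'E'
from h import *
snap("top","t0");snap("side","s0")
for n in("top","side"):print(n,ray(n,[[320,240]]),K(n)[0][0,0])
s=observe();print(s)
E
```

```text
top (array([ 0.42871852, -0.05996478,  1.63711405]), array([[ 0.081235  , -0.01955346, -0.99657776]])) 488.29778320923793
side (array([0.23470531, 0.84244097, 0.92550022]), array([[ 0.23221848, -0.74168101, -0.62935443]])) 482.2492745923702
{'clock': 0.1, 'joints': array([ 1.07245185,  0.43517854,  0.02491858,  1.57397431, -0.01161055,
        1.13402515, -0.07506279]), 'dq': array([ 1.16090952e-03, -1.52640917e-03,  6.11723166e-04, -9.86620106e-04,
        4.26967785e-04, -6.11884485e-05, -6.70509636e-04]), 'joint_efforts': array([ 2.36906177e-03, -6.69125605e+01,  9.87588577e-01, -3.15146363e+01,
       -6.05585310e-02,  3.73881951e-02,  1.23304344e-04]), 'position': array([ 0.24072568, -0.57624472,  0.19871947]), 'ee_rot': array([-3.07892390e+00, -6.17333012e-01,  5.95665738e-04]), 'force': array([-0.87802524, -0.63863598, -0.65444898]), 'ft_torque': array([ 0.00593539, -0.00130368, -0.04416887]), 'gripper_force': 0.0, 'width': 0.9972844635335189}
```

View pics/t0.png

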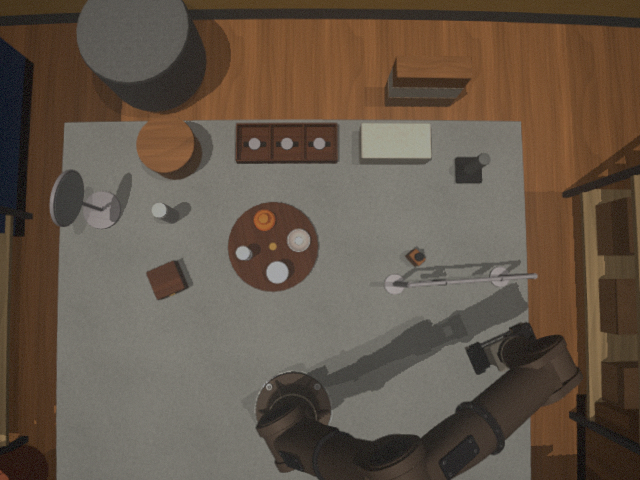

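View pics/s0.png

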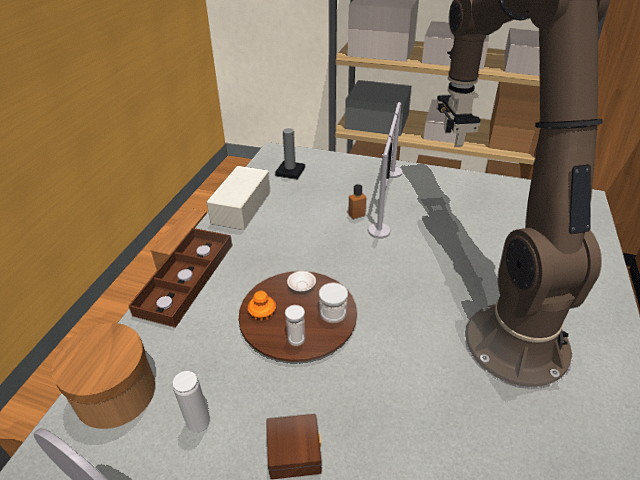

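The top view shows the pot lid near (277,272), the jar lid at (243,254), the dish at (298,240), the brush at (264,220) and the table centre at (273,246). In the side view the pot lid is near (333,293) and the jar lid near (295,313). I'll enlarge both views to get better pixel positions.

```bash
python3 - <<'E'
import cv2,numpy as np
a=cv2.imread("pics/t0.png")[195:295,225:325];b=cv2.imread("pics/s0.png")[265:365,265:365]
o=np.hstack([cv2.resize(i,(400,400),interpolation=cv2.INTER_CUBIC) for i in(a,b)])
for k in range(0,800,40):
    cv2.line(o,(k,0),(k,6),(0,255,0),1)
    if k<400: cv2.line(o,(0,k),(6,k),(0,255,0),1);cv2.line(o,(400,k),(406,k),(0,255,0),1)
cv2.imwrite("pics/c.png",o)
E
```

```text
(no output)
```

View pics/c.png

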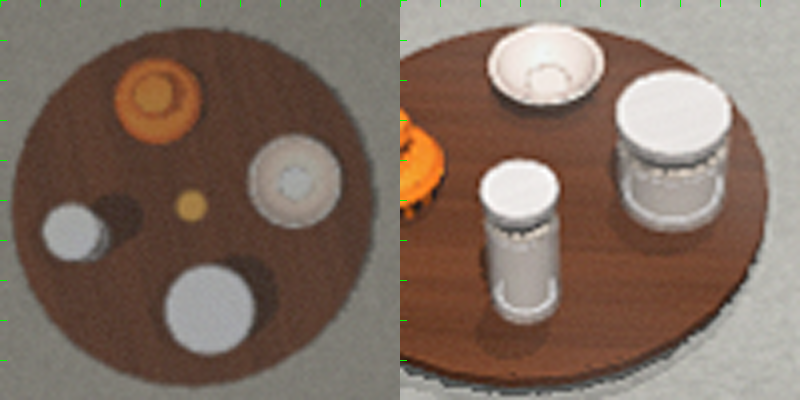

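The enlarged crop puts the pot lid's top-face centre at about (277.1,271.9) in the top view and (333.0,293.1) in the side view. The jar lid is at (242.4,252.6) in the top view and (294.4,311.8) in the side view. Next I triangulate these.

```bash
python3 - <<'E'
from h import *
def tri(a,b):
    (o1,v1),(o2,v2)=ray("top",[a]),ray("side",[b]); v1=v1[0];v2=v2[0]
    s=np.linalg.lstsq(np.c_[v1,-v2],o2-o1,rcond=None)[0]
    p,q=o1+s[0]*v1,o2+s[1]*v2; return (p+q)/2,np.linalg.norm(p-q)
for n,a,b in[("pot",(277.1,271.9),(333,293.1)),("jar",(242.4,252.6),(294.4,311.8))]: print(n,tri(a,b))
print("mid",onz("top",[[225+191/4,195+206/4]],.022))
print("pot r",onz("top",[[225+(164.5)/4,272],[225+255/4,272]],.092),"dish",onz("top",[[225+295/4,195+180/4]],.044), "brush",onz("top",[[225+158/4,195+99/4]],.06))
print("side pot",onz("side",[[333,293.1]],.092))
# rail
print("rail",onz("top",[[385,285],[536,276]],.27),"perf",onz("top",[[417,257]],.111))
print("spray",onz("top",[[159,210]],.15))
E
```

```text
pot (array([0.45344262, 0.04568623, 0.09112072]), np.float64(0.0013386750416272753))
jar (array([0.51368588, 0.1521257 , 0.11728935]), np.float64(0.0009372973311387687))
mid [[0.53935436 0.06504347 0.022     ]]
pot r [[0.45389655 0.08045649 0.092     ]
 [0.45361557 0.00898476 0.092     ]] dish [[ 0.55883861 -0.02167724  0.044     ]] brush [[0.62396425 0.08908076 0.06      ]]
side pot [[0.4525566  0.04639067 0.092     ]]
rail [[ 0.41303822 -0.26826569  0.27      ]
 [ 0.4349783  -0.7032302   0.27      ]] perf [[ 0.49837479 -0.39491851  0.111     ]]
spray [[0.64463057 0.40639204 0.15      ]]
```

The pot lid's top centre is at (0.4535, 0.0455, 0.091). The reported height must be 0.090–0.094, it sits 88 mm from the table centre, and the lid measures 71 mm across, so all three checks hold. Home height is z≈0.082. I'll shut the fingers, rise above the rail, then cross over.

Call:
{"method": "step_arm", "body": {"steps": [[0, 0, 20, 0, 0, 0], [0, 0, 25, 0, 0, 0], [0, 0, 25, 0, 0, 0], [0, 0, 25, 0, 0, 0], [0, 0, 25, 0, 0, 0], [0, 0, 20, 0, 0, 0], [5, 15, 0, 0, 0, 0], [10, 28, 0, 0, 0, 0], [10, 28, 0, 0, 0, 0], [10, 28, 0, 0, 0, 0], [10, 28, 0, 0, 0, 0], [10, 28, 0, 0, 0, 0], [10, 28, 0, 0, 0, 0], [10, 28, 0, 0, 0, 0], [10, 28, 0, 0, 0, 0], [10, 28, 0, 0, 0, 0]], "gripper": 0, "force": 10}}

```text
clock: 1.43
position: [0.336, -0.3081, 0.3392]
ee_rot: [-3.08, -0.617, 0.001]
force: [0.4, -0.7, -0.4]
width: 0.007
gripper_force: 0.0
```

Call:
{"method": "step_arm", "body": {"steps": [[9, 27, 0, 0, 0, 0], [9, 27, 0, 0, 0, 0], [9, 27, 0, 0, 0, 0], [9, 27, 0, 0, 0, 0], [9, 27, 0, 0, 0, 0], [9, 27, 0, 0, 0, 0], [9, 27, 0, 0, 0, 0], [9, 27, 0, 0, 0, 0], [9, 27, 0, 0, 0, 0], [9, 27, 0, 0, 0, 0], [9, 27, 0, 0, 0, 0], [9, 27, 0, 0, 0, 0], [9, 30, 0, 0, 0, 0], [0, 0, -30, 0, 0, 0], [0, 0, -35, 0, 0, 0], [0, 0, -35, 0, 0, 0], [0, 0, -35, 0, 0, 0], [0, 0, -30, 0, 0, 0], [0, 0, -20, 0, 0, 0], [0, 0, 0, 0, 0, 0]]}}

```text
clock: 3.1
position: [0.4498, 0.0435, 0.1506]
ee_rot: [-3.079, -0.618, 0.012]
force: [-0.6, 0.2, -0.8]
width: 0.007
gripper_force: 0.0
```

```bash
python3 - <<'E'
from h import *
a=snap("side","s1")[225:365,235:405];b=snap("top","t1")[195:295,225:325]
cv2.imwrite("pics/c1.png",np.hstack([cv2.resize(a,(486,400),interpolation=3),cv2.resize(b,(300,400))]))
s=observe();print(s["clock"],s["position"],s["force"],s["width"])
E
```

```text
3.2 [0.4526351  0.04438265 0.15451018] [-0.22816512 -1.07803784  0.41165896] 0.004303726735171444
```

View pics/c1.png

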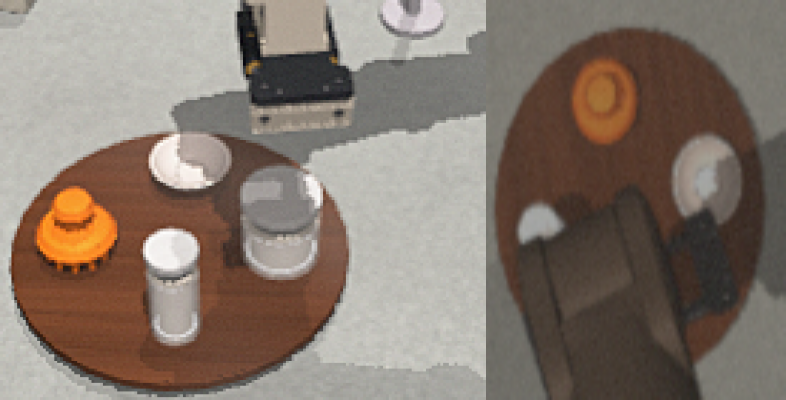

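```bash
python3 - <<'E'
from h import *
from scipy.spatial.transform import Rotation as R
s=observe();p=s["position"];M=R.from_rotvec(s["ee_rot"]).as_matrix()
print(M.round(2))
im=cv2.imread("pics/s1.png");S=5;x0,y0=270,190
o=cv2.resize(im[y0:y0+115,x0:x0+140],None,fx=S,fy=S,interpolation=cv2.INTER_CUBIC)
def d(q,c):
    u=proj("side",p+M@np.array(q))[0];cv2.circle(o,tuple(int(v) for v in ((u+.5-[x0,y0])*S)),4,c,-1)
d([0,0,0],(0,0,255))
for x in(-.0095,.0095):
    for y in(-.019,.019): d([x,y,0],(0,255,0))
for x in(-.0375,.0375):
    for y in(-.095,.095): d([x,y,-.066],(255,0,0))
for x in (0.42,0.4885):pass
for t in np.linspace(0,6.28,24):
    u=proj("side",[[.4535+.035*np.cos(t),.0455+.035*np.sin(t),.091]])[0];cv2.circle(o,tuple(int(v) for v in ((u+.5-[x0,y0])*S)),2,(0,255,255),-1)
cv2.imwrite("pics/c2.png",o)
E
```

```text
[[ 0.92  0.39 -0.  ]
 [ 0.39 -0.92  0.  ]
 [-0.   -0.   -1.  ]]
```

View pics/c2.png

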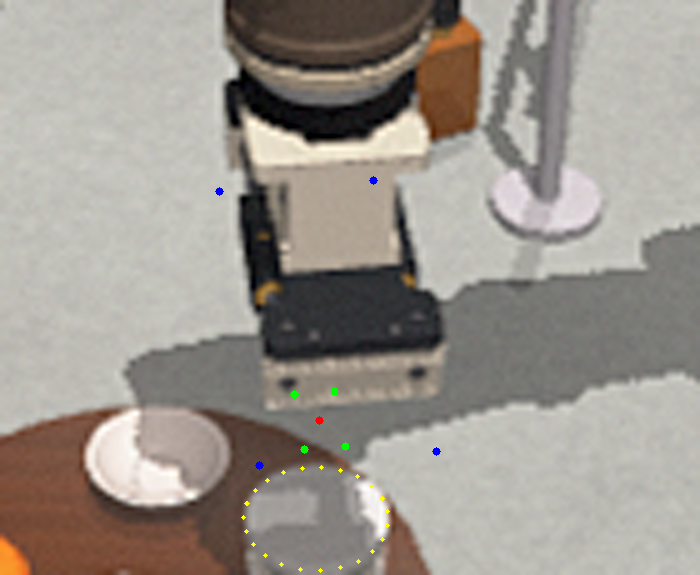

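```bash
cat > ov.py <<'E'
from h import *
from scipy.spatial.transform import Rotation as R
def ov(cam,im,p,rv,x0,y0,w,h,S,open_):
    M=R.from_rotvec(rv).as_matrix()
    o=cv2.resize(im[y0:y0+h,x0:x0+w],None,fx=S,fy=S,interpolation=cv2.INTER_CUBIC)
    def d(q,c,r=3):
        u=proj(cam,p+M@np.array(q))[0];cv2.circle(o,tuple(int(v) for v in ((u+.5-[x0,y0])*S)),r,c,-1)
    d([0,0,0],(0,0,255))
    Y=.065 if open_ else .019
    for x in(-.0095,.0095):
        for y in(-Y,Y): d([x,y,0],(0,255,0))
    for x in(-.0375,.0375):
        for y in(-.095,.095): d([x,y,-.066],(255,0,0))
    return o
E
python3 - <<'E'
from ov import *
p0=[.2407,-.5762,.1987];r0=[-3.0789,-.6173,.0006];s=observe()
a=ov("side",cv2.imread("pics/s0.png"),p0,r0,420,60,80,100,5,1)
b=ov("top",cv2.imread("pics/t1.png"),s["position"],s["ee_rot"],225,200,80,100,5,0)
cv2.imwrite("pics/c3.png",np.hstack([a,b]))
E
```

```text
(no output)
```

View pics/c3.png

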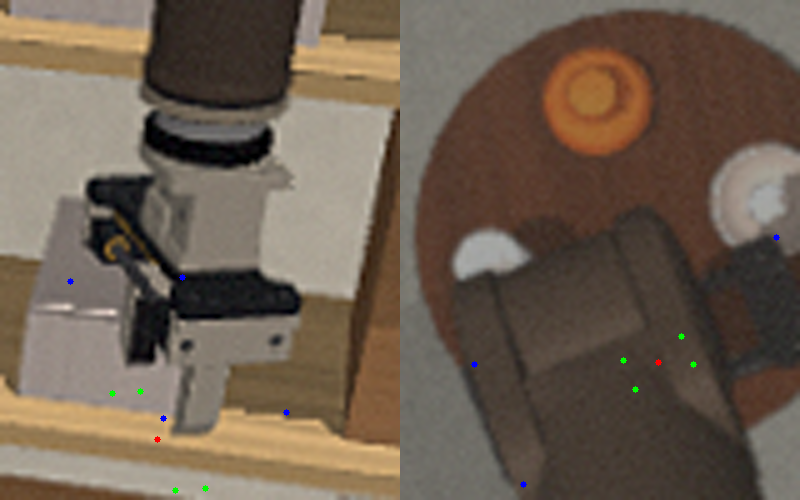

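The yellow circle lies exactly on the lid, so its measurement is confirmed. The fingertips are hidden behind the gripper body, though, so I can't verify the tool height. Turning the tool about 67° would put the body's narrow side towards the side camera and keep it off the jar. First I check how much room joint 7 has.

```bash
python3 -c "
from h import *
s=observe();print(s['joints'],s['position'])"
```

```text
[ 0.23468396  0.26100488 -0.53713762  1.99474233  0.16494558  0.92919976
 -1.56162332] [0.4526351  0.04438265 0.15451018]
```

Call:
{"method": "step_arm", "body": {"steps": [[0, 0, 0, 0, 0, 0.07], [0, 0, 0, 0, 0, 0.11], [0, 0, 0, 0, 0, 0.11], [0, 0, 0, 0, 0, 0.11], [0, 0, 0, 0, 0, 0.11], [0, 0, 0, 0, 0, 0.11], [0, 0, 0, 0, 0, 0.11], [0, 0, 0, 0, 0, 0.11], [0, 0, 0, 0, 0, 0.11], [0, 0, 0, 0, 0, 0.11], [0, 0, 0, 0, 0, 0.11], [0, 0, 0, 0, 0, 0], [0, 0, 0, 0, 0, 0], [0, 0, 0, 0, 0, 0]]}}

```text
clock: 4.37
position: [0.4536, 0.0443, 0.1554]
ee_rot: [2.231, 2.21, 0.002]
force: [-0.3, 0.5, 0.4]
width: 0.007
gripper_force: 0.0
```

```bash
python3 - <<'E'
from ov import *
a=snap("side","s2");b=snap("top","t2");s=observe();p=s["position"];print(s["clock"],p,s["force"],s["ee_rot"])
o=ov("side",a,p,s["ee_rot"],280,205,80,110,5,0)
q=ov("top",b,p,s["ee_rot"],230,200,80,110,5,0)
cv2.imwrite("pics/c4.png",np.hstack([o,q]))
E
```

```text
4.4667 [0.45326801 0.04428215 0.15495726] [-0.29611344 -0.33727397  0.46613359] [2.22924153e+00 2.21242354e+00 7.36399971e-04]
```

View pics/c4.png

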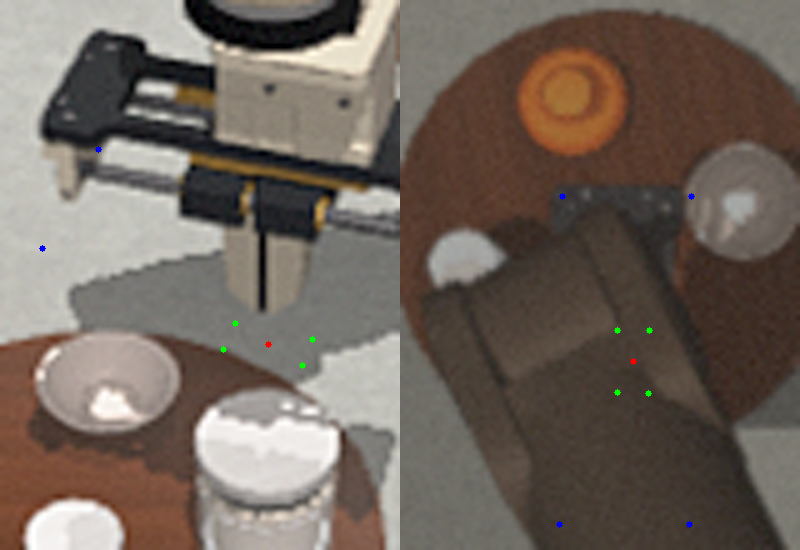

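The view is clear now: the shut fingertips end around (332,266) in the side image, about 9 px higher than the reported TCP projects. The visible tips may be roughly 25–30 mm above the reported TCP, so I'll rely on force feedback and descend with care.

Call:
{"method": "step_arm", "body": {"steps": [[0, 1, -15, 0, 0, 0], [0, 0, -15, 0, 0, 0], [0, 0, -15, 0, 0, 0], [0, 0, -10, 0, 0, 0], [0, 0, 0, 0, 0, 0], [0, 0, 0, 0, 0, 0], [0, 0, 0, 0, 0, 0]]}}

```text
clock: 5.05
position: [0.4534, 0.0456, 0.1001]
ee_rot: [2.227, 2.215, 0.001]
force: [0.1, -0.5, -0.3]
width: 0.004
gripper_force: 0.0
```

```bash
python3 - <<'E'
from ov import *
a=snap("side","s3");s=observe();p=s["position"];print(s["clock"],p,s["force"],s["ee_rot"])
cv2.imwrite("pics/c5.png",ov("side",a,p,s["ee_rot"],280,225,100,110,5,0))
E
```

```text
5.1 [0.45354023 0.04552361 0.10020771] [ 0.52640141 -0.118117   -0.53953622] [2.22681624e+00 2.21496063e+00 1.49094130e-03]
```

View pics/c5.png

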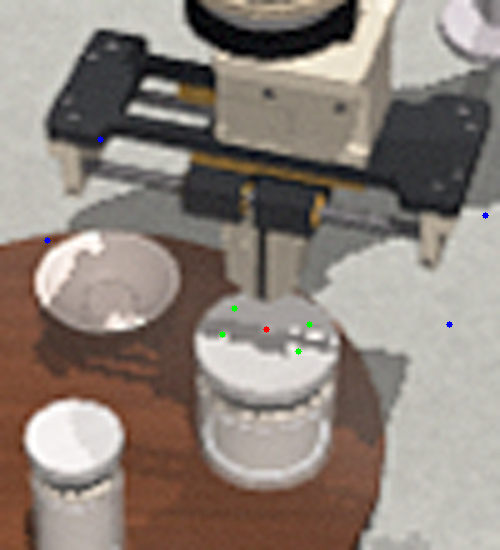

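The fingertips still end about 6 px above their predicted position. The top view shows almost no sideways offset, so the real tips are higher than reported. I'll creep down and watch the force.

Call:
{"method": "step_arm", "body": {"steps": [[0, 0, -3, 0, 0, 0], [0, 0, -3, 0, 0, 0], [0, 0, -2, 0, 0, 0], [0, 0, -2, 0, 0, 0], [0, 0, -2, 0, 0, 0], [0, 0, 0, 0, 0, 0], [0, 0, 0, 0, 0, 0]]}}

```text
clock: 5.68
position: [0.4528, 0.0453, 0.0873]
ee_rot: [-2.227, -2.216, 0.0]
force: [-0.1, 0.1, 0.8]
width: 0.008
gripper_force: 0.0
```

Call:
{"method": "step_arm", "body": {"steps": [[0, 0, -1, 0, 0, 0], [0, 0, -1, 0, 0, 0], [0, 0, -1, 0, 0, 0]]}}

```text
clock: 5.93
position: [0.453, 0.0453, 0.0844]
ee_rot: [2.227, 2.216, 0.0]
force: [0.6, 0.8, 0.6]
width: 0.007
gripper_force: 0.0
```

```bash
python3 - <<'E'
from ov import *
a=snap("side","s4");s=observe();p=s["position"];print(s["clock"],p,s["force"])
o=ov("side",a,p,s["ee_rot"],300,255,66,80,6,0)
b=cv2.resize(cv2.imread("pics/s3.png")[255:335,300:366],None,fx=6,fy=6,interpolation=2)
cv2.imwrite("pics/c6.png",np.hstack([o,b]))
E
```

```text
5.9833 [0.45283405 0.04527189 0.08420535] [-0.52174181 -1.07634065 -0.75616859]
```

View pics/c6.png

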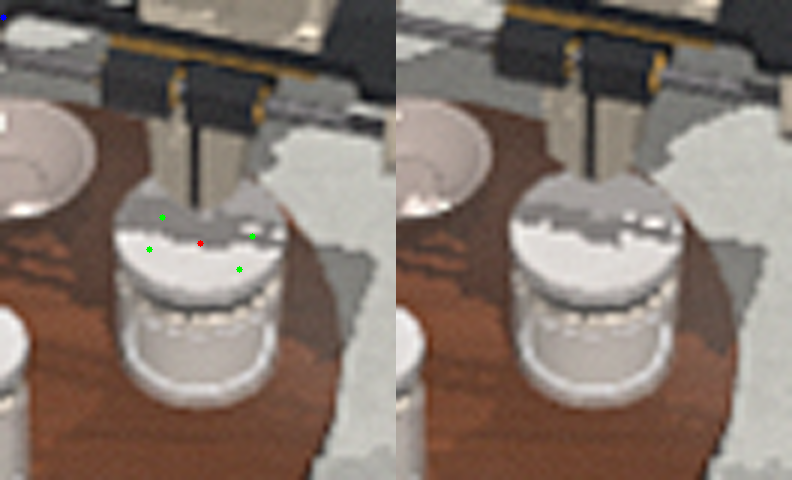

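There's no contact yet and the lid hasn't moved. The tips are about 8 px higher than reported, roughly 25–28 mm, so I expect contact near a reported z of 0.063. I'll keep descending slowly.

Call:
{"method": "step_arm", "body": {"steps": [[0, 0, -3, 0, 0, 0], [0, 0, -3, 0, 0, 0], [0, 0, -2, 0, 0, 0], [0, 0, -1, 0, 0, 0], [0, 0, -1, 0, 0, 0]]}}

```text
clock: 6.4
position: [0.4528, 0.0453, 0.0742]
ee_rot: [-2.227, -2.216, 0.0]
force: [0.7, 0.2, 0.3]
width: 0.011
gripper_force: 0.0
```

Call:
{"method": "step_arm", "body": {"steps": [[0, 0, -1, 0, 0, 0], [0, 0, -1, 0, 0, 0], [0, 0, -1, 0, 0, 0]]}}

```text
clock: 6.65
position: [0.453, 0.0453, 0.0714]
ee_rot: [2.227, 2.216, 0.0]
force: [0.5, -0.5, 0.2]
width: 0.006
gripper_force: 0.0
```

Call:
{"method": "step_arm", "body": {"steps": [[0, 0, -1, 0, 0, 0], [0, 0, -1, 0, 0, 0], [0, 0, -1, 0, 0, 0]]}}

```text
clock: 6.9
position: [0.453, 0.0453, 0.0684]
ee_rot: [2.227, 2.216, 0.0]
force: [-0.3, 0.5, -0.2]
width: 0.005
gripper_force: 0.0
```

Call:
{"method": "step_arm", "body": {"steps": [[0, 0, -1, 0, 0, 0], [0, 0, -1, 0, 0, 0]]}}

```text
clock: 7.07
position: [0.4529, 0.0453, 0.0663]
ee_rot: [-2.227, -2.216, 0.0]
force: [-0.2, 0.4, 0.3]
width: 0.008
gripper_force: 0.2
```

Call:
{"method": "step_arm", "body": {"steps": [[0, 0, -1, 0, 0, 0], [0, 0, -1, 0, 0, 0]]}}

```text
clock: 7.23
position: [0.453, 0.0453, 0.0644]
ee_rot: [2.227, 2.216, 0.0]
force: [-0.7, -0.1, 1.9]
width: 0.003
gripper_force: 1.2
```

Call:
{"method": "step_arm", "body": {"steps": [[0, 0, -1, 0, 0, 0], [0, 0, -1, 0, 0, 0]]}}

```text
clock: 7.4
position: [0.453, 0.0453, 0.0624]
ee_rot: [2.227, 2.216, 0.0]
force: [-1.2, 0.5, 2.9]
width: 0.004
gripper_force: 1.2
```

Contact came at a reported z of about 0.065. The lid is now sliding at about 3 N, which matches the stated friction. I'll continue down to the gasket.

Call:
{"method": "step_arm", "body": {"steps": [[0, 0, -1, 0, 0, 0], [0, 0, -1, 0, 0, 0], [0, 0, -1, 0, 0, 0]]}}

```text
clock: 7.65
position: [0.453, 0.0453, 0.0594]
ee_rot: [2.227, 2.216, 0.0]
force: [-0.1, -0.8, 2.6]
width: 0.005
gripper_force: 1.2
```

Call:
{"method": "step_arm", "body": {"steps": [[0, 0, -1, 0, 0, 0], [0, 0, -1, 0, 0, 0]]}}

```text
clock: 7.82
position: [0.453, 0.0453, 0.0574]
ee_rot: [2.227, 2.216, 0.0]
force: [-0.4, 0.3, 2.0]
width: 0.005
gripper_force: 1.2
```

Call:
{"method": "step_arm", "body": {"steps": [[0, 0, -1, 0, 0, 0]]}}

```text
clock: 7.9
position: [0.453, 0.0453, 0.0563]
ee_rot: [2.227, 2.216, 0.0]
force: [0.2, -0.7, 2.6]
width: 0.004
gripper_force: 1.2
```

Call:
{"method": "step_arm", "body": {"steps": [[0, 0, -1, 0, 0, 0]]}}

```text
clock: 7.98
position: [0.453, 0.0453, 0.0554]
ee_rot: [2.227, 2.216, 0.0]
force: [0.5, 0.4, 1.8]
width: 0.008
gripper_force: 1.2
```

Call:
{"method": "step_arm", "body": {"steps": [[0, 0, -1, 0, 0, 0]]}}

```text
clock: 8.07
position: [0.453, 0.0453, 0.0543]
ee_rot: [2.227, 2.216, 0.0]
force: [-0.2, -0.4, 2.3]
width: 0.008
gripper_force: 1.5
```

Call:
{"method": "step_arm", "body": {"steps": [[0, 0, -0.5, 0, 0, 0]]}}

```text
clock: 8.15
position: [0.453, 0.0453, 0.0539]
ee_rot: [2.227, 2.216, 0.0]
force: [-0.9, -0.6, 5.2]
width: 0.006
gripper_force: 2.6
```

Call:
{"method": "step_arm", "body": {"steps": [[0, 0, -0.5, 0, 0, 0], [0, 0, 0, 0, 0, 0]]}}

```text
clock: 8.32
position: [0.453, 0.0453, 0.0535]
ee_rot: [2.227, 2.216, -0.0]
force: [-1.9, -0.3, 7.0]
width: 0.007
gripper_force: 3.3
```

Call:
{"method": "step_arm", "body": {"steps": [[0, 0, -0.5, 0, 0, 0], [0, 0, 0, 0, 0, 0], [0, 0, 0, 0, 0, 0]]}}

```text
clock: 8.57
position: [0.453, 0.0453, 0.0532]
ee_rot: [2.227, 2.216, -0.0]
force: [-2.0, -0.9, 8.3]
width: 0.006
gripper_force: 4.1
```

The force has risen along the gasket's spring line to 8 N, about 1 mm of compression, so the lid is home. Now I withdraw straight up.

Call:
{"method": "step_arm", "body": {"steps": [[0, 0, 1, 0, 0, 0], [0, 0, 1, 0, 0, 0], [0, 0, 3, 0, 0, 0], [0, 0, 8, 0, 0, 0], [0, 0, 15, 0, 0, 0], [0, 0, 25, 0, 0, 0], [0, 0, 30, 0, 0, 0], [0, 0, 30, 0, 0, 0], [0, 0, 30, 0, 0, 0], [0, 0, 20, 0, 0, 0], [0, 0, 0, 0, 0, 0], [0, 0, 0, 0, 0, 0], [0, 0, 0, 0, 0, 0]]}}

```text
clock: 9.65
position: [0.4524, 0.0451, 0.2155]
ee_rot: [-2.227, -2.215, 0.001]
force: [0.5, -0.3, 0.7]
width: 0.006
gripper_force: 0.0
```

```bash
python3 - <<'E'
from ov import *
a=snap("side","s5");s=observe();print(s["clock"],s["position"],s["force"])
f=lambda i:cv2.resize(i[265:365,265:365],(400,400),interpolation=2)
cv2.imwrite("pics/c7.png",np.hstack([f(cv2.imread("pics/s0.png")),f(a)]))
E
```

```text
9.7 [0.45218065 0.04500816 0.2150922 ] [-0.40944299 -0.46232185 -1.13043594]
```

View pics/c7.png

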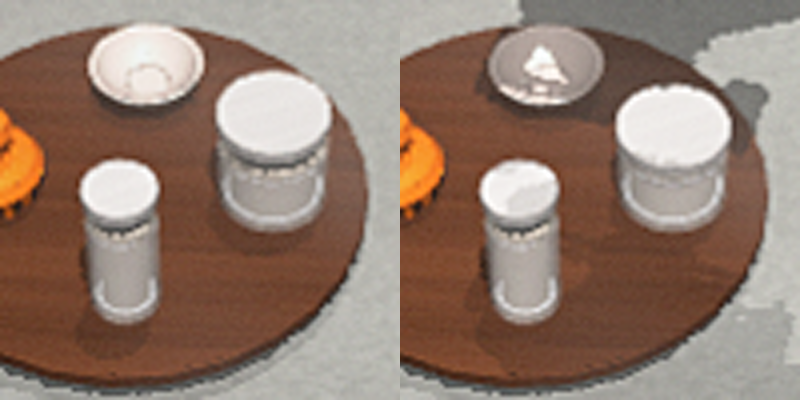

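Comparing before (left) and after (right), the pot lid's top moved from crop row 71 to 86 and the gap under it is gone. The pot base, jar with its lid ajar, dish and table are where they were. I'll hand it in.

```bash
python3 -c "
from cell import job
print(job.sign_off())"
```

```text
the job is handed in; nothing more can be done
None
```

The wide pot's lid is pressed fully home (8 N peak reading), the arm is withdrawn clear above it, and the job was handed in at about 9.7 s; in the last side picture the pot, turntable, dish and ajar jar lid look unmoved.

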